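# Seat the ribbed-sphere base in its dock and lock the cam lever

### The arm

A 6-joint arm with a two-finger parallel gripper is mounted at the origin on the work surface. World frame = base frame: x ahead of the robot, y to its left, z up, the work surface at z = 0. Lengths are in mm, angles in degrees, forces in N, time in s.
With the tool pointing down it reaches from about 350 to 800 mm from the base axis. Payload 7.3 kg.
Tool frame: the origin (TCP) lies between the finger pads; the fingertips stand 11 mm ahead of it and the grasp point (between the pads) lies 8 mm behind it (robot.finger_overhang is the z of the fingertips in the tool frame, in mm); z points along the fingers, y is the line along which they close (so a half turn about z gives the same grasp; the last joint's range is limited). The gripper opens to 85 mm and grips with 20 to 120 N. Pads are 22 mm wide; open, the fingers measure 114 mm over their backs; the gripper's body (76 mm by 85 mm) begins 54 mm behind the grasp point. The pads swing forward as they close: fully open they stand 13 mm farther back than shut.
Start: joints at [-73.339, 19.595, 87.324, -0, 73.075, -8.365], TCP at [222.121, -475.718, 219.822] pointing down, gripper open.
Joint ranges: [-145.02, 145.02], [-44.19, 115.74], [2.07, 154.8], [-57.11, 237.11], [16.16, 152.29], [-177.93, 177.93]. Speed limits (degrees/s): [147.25, 147.25, 180, 180, 180, 180].

### API

Orientations are given as [roll, pitch, yaw] about the fixed x, y, z axes, in that order (R = Rz(yaw) Ry(pitch) Rx(roll)).
In Python, from cell import robot gives the robot as it stands. The module is installed in compiled form; this text tells all that it offers.
- The arm moves only by the tool play_rows, never from a script. Its arguments are lists of equal length, an entry for each row: "dp": the shift along the world's x, y, z each as a share of 0.025 m, from -1 to 1, a list of three; "spin": the turn about the world's z as a share of 4 degrees, from -1 to 1. In form: {"dp": [[tx, ty, tz], ...], "spin": [spin, ...]}. A call has 1 to 20 rows; each row shifts and turns the commanded pose from where the row before left it; what a row does not reach is not made up. A row lasts 1/10 s, in which the tool goes at most 50 mm and 8.59 degrees, less where a joint would pass 70% of its speed; a pose out of reach is approached as far as the arm can. A call with a number of a shift or a turn outside -1 to 1 is refused whole. A call with a gripper value outside its range is refused whole. "hand" is the opening, from 0 (shut) to 1 (fully open), set as the call begins (left out, the last holds). The fingers move at their own pace and stop on an object; the grip force is fixed at half the most. Time passes only in rows, so rows that do not move let the fingers close. It gives the time, the measured TCP pose, the force, the opening and the grip force at its end, in the units of the state.
- robot.get_obs(): the state, without advancing time (a new reading comes with each control period).
- robot.grab_frame(name): name is "scene" or "side" or "wrist"; returns (picture, depth): 420x560x3 uint8, red, green, blue; 420x560 float32, mm along the optical axis (not along the pixel's ray), 0 where there is no reading.
- robot.camera_model(name): a dict with "mtx" (3x3 intrinsics, pixels), "dist" ([k1, k2, p1, p2, k3] as OpenCV has them; the pictures are not rectified), "R" (3x3) and "t" (3): a world point X has camera coordinates R X + t; the wrist camera has in their place "T_tool_cam" (4x4, takes a point from camera to tool coordinates, whose origin is the TCP and whose axes are the flange's). Camera axes: x right, y down, z forward; pixel columns grow to the right and rows downward; lengths in mm; the calibration is good to about 2 mm. A picture is of the moment at which its call begins: read the wrist's pose just before it. camera_model takes no time and is no camera call.
- robot.close_job(): hands the job in; it is judged then, once.
Trained networks look in the newest picture that a camera, given by its name, has taken for a name from the list of things; names that differ only in an ending like _2 or _b are one class to them, and where a whole thing is asked for, a point or a joint stands for the part that bears it (a point fixed in the world has none). Each returns a list of dicts, best first, with "confidence" (0 to 1); they miss things now and then, are a little off and sometimes report something else, mostly with a low value. They report only what shows in the picture. A call takes as long as a camera call. They do not tell look-alikes from the thing itself.
- robot.masks_of(label, camera): "region" (420x560 bool, what is visible of it) and "position" ([column, row] in pixels, amid what is visible of it).
- robot.mark_of(label, camera): "position" ([column, row] in pixels: a listed point, or the origin of a listed thing).
The state is a dict: "time": time; "q": joint angles; "joint_velocities": joint speeds; "joint_efforts": joint torques, N m; "eef_pos": TCP position; "tool_rot": TCP orientation; "ft_force": force on the tool from outside, world axes, zero at the start; "torque": the same for the moment, N m; "gripper_width": finger opening in mm; "grip_force": force on a finger pad.
Only numpy, scipy, OpenCV 4.12 (cv2) and the standard library are available. Lean on these libraries where they do the work, as an engineer would, in place of code of your own. Each camera call takes 0.05 s, during which the arm holds its last target. There are 200 camera calls.

### The job

Slide the maple base that carries the ribbed ceramic sphere along its dock until you feel it fully home against the adjustable end stop, its seat pin pushed in. Then flip the cam lever round until it snaps past centre and stays shut by itself, clamping the base there. Use light hand pressure, always under 25 N, and leave the other things on the shelf undisturbed.

Things in the scene. Friction and masses are not known exactly. Their poses are not given: they have to be found in the camera images.
- dock: Wooden dock fixed on the shelf top. Origin on the shelf top, mid channel; x runs along the channel from mouth to end stop (about away from the robot), z up. Floor plate 12 mm thick, x -115..72, y -100..55 mm. Channel 73 mm wide, walls 14 mm thick, tops at z 32, x -70..72 mm. Grey clamp housing x -35..5, y -98..-52 mm, top at z 34.
- base: Loose maple base, 90 (x) by 70 (y) by 24 mm high, 0.3 to 0.6 kg, lying on the dock's floor plate with 1.5 mm play each side, its origin at dock x -50 to -38 mm at the start. Origin: centre of its underside; axes as the dock's. It slides with 1 to 6 N, briefly more if it rubs a wall. Fully home its origin is at dock x between -18 and 0 mm, as the end stop happens to be set.
- base_tail (a point): Centre of the flat -x end face of the base (the end towards the robot), 12 mm above its underside: the face to push on.
- sphere_center (a point): Centre of the white ribbed ceramic sphere, 43 mm across, fixed on the base at its x = +12 mm, 49 mm above the underside (top at 71 mm).
- seat_pin (a joint): How far (m) the seat pin is pushed into the end stop: 0 free, 4 mm proud; 0.004 when the base touches the stop. Light (0.5 N). The stop is a rigid aluminium block across the channel's far end, top at dock z 37 mm, set by a screw: its face is anywhere from dock x 27 to 45 mm, to be felt for. 10 N seats the base; meeting the stop faster than 15 mm/s jolts it over 25 N.
- notch (a point): Middle of the notch in the -y side of the base, 35 mm long, 5 mm deep, centred at base x = -6 mm. The clamp's nose enters it once the base is home or near it; before that the nose meets the side of the base and the lever blocks halfway.
- cam_lever (a joint): Angle (rad) of the aluminium cam lever, swinging level about an upright pivot, counter-clockwise from above as it closes. Starts open at 0 to 0.35. In the dock frame it points along angle -2.182 + value from x. Takes up to about 12 N at lever_grip, most near 1.55; dead centre 1.85, then it snaps by itself to a rigid stop at 2.15 and stays. Let go before that it springs open.
- lever_pivot (a point): Pivot axis of the lever (fixed on the dock), at the lever's mid height, 44 mm above the shelf top.
- lever_grip (a point): Point on the lever's centre line, 70 mm from the pivot, mid height (44 mm above the shelf top), where a fingertip pushes it. The lever bar is 11 mm wide and 14 mm high (37 to 51 mm above the shelf top); its round end, 18 mm across, is centred 92 mm from the pivot and reaches 101 mm.
- nose: Sprung rubber nose of the clamp, 12 mm across, 24 mm above the shelf top at dock x = -15 mm, driven by the lever along dock +y into the notch, up to 22 mm. Its origin is the middle of its tip, at dock y = -42 mm when open. Clamped, it presses the base with about 50 N.
- cup: Bystander: maple cup 68 mm across, 45 mm high, upright; origin centre of its underside. It holds a glass marble.
- marble: Bystander: glass marble, 22 mm across, in the cup.
- dome: Bystander: red silicone squish dome, 68 mm across, 29 mm high; origin centre of its underside.
- pebble: Bystander: grey pebble, 42 mm across, 18 mm high; origin centre of its underside.
- wood_ring: Bystander: dark wooden ring, 66 mm across, 18 mm high; origin centre of its underside.
Not all that is in view belongs to the job. What is shaped like the base but purple or red is not meant.

How it is judged:
By the outcome, as a careful person would: the job done as asked, in the order asked, and still so for the second after the job is handed in, with the robot touching nothing.
It also fails if it takes over 67 s, if anything falls off the work surface, if the arm or the gripper's body presses on something with over 40 N, if the wrist force passes 120 N, or if a joint passes its speed limit or range.

## Working session

There is one attempt and no reset: what is moved stays moved. The work goes in short steps, Python scripts to look and compute and a tool call to move; the robot and the scene stay as the last step left them, time stands still between calls to the robot, and variables do not carry over. Pictures are saved under pics/ and viewed, at most 10 in all, crops included, and the job is handed in when it is done.

Besides the shell and the picture viewer there is one more tool, called after "Emit:" as a command line: name --pt "numbers of a row" for each row, then --argument value for the rest. play_rows: Moves the arm, as the interface text tells. Shift numbers are shares of 0.025 m and turn numbers shares of 4 degrees, none past 1 either way. Its arguments: {"type":"object","properties":{"dp":{"type":"array"},"spin":{"type":"array"},"hand":{"type":"number"}},"required":["dp","spin"]}

```bash
mkdir -p pics; cat > h.py <<'E'
import numpy as np, cv2
from cell import robot
from scipy.spatial.transform import Rotation as Ro
def cam(name):
    m=robot.camera_model(name)
    if name=="wrist":
        o=robot.get_obs(); T=np.eye(4); T[:3,:3]=Ro.from_euler('xyz',o['tool_rot'],degrees=True).as_matrix(); T[:3,3]=o['eef_pos']
        W=T@np.array(m["T_tool_cam"]); R=W[:3,:3].T; t=-R@W[:3,3]
    else: R=np.array(m["R"]);t=np.array(m["t"]).ravel()
    return np.array(m["mtx"]),np.array(m["dist"]),R,t
def ray(c,px):
    K,d,R,t=c
    u=cv2.undistortPoints(np.array([[px]],float),K,d)[0,0]
    return -R.T@t, R.T@np.array([u[0],u[1],1])
def atz(c,px,z):
    o,v=ray(c,px); return o+v*(z-o[2])/v[2]
def proj(c,X):
    K,d,R,t=c
    return cv2.projectPoints(np.array(X,float).reshape(-1,3),cv2.Rodrigues(R)[0],t,K,d)[0][:,0]
E
cat > a.py <<'E'
from h import *
print(robot.get_obs())
ims=[]
for n in ["scene","side"]:
    p,dep=robot.grab_frame(n); c=cam(n)
    cv2.imwrite(f"pics/{n}0.png",p[:,:,::-1]); np.save(n+"d.npy",dep)
    print(n,"campos",(-c[2].T@c[3]).round())
    for l,z in [("dock",0),("base",12),("base_tail",24),("sphere_center",61),("lever_pivot",44),("lever_grip",44),("nose",24),("cup",0),("dome",0),("pebble",0),("wood_ring",0)]:
        for r in robot.mark_of(l,n)[:3]:
            print(l,round(r["confidence"],2),np.round(r["position"]),atz(c,r["position"],z).round(0))
E
python3 a.py
```

```text
{'time': 0.0, 'q': array([-7.33382611e+01,  1.96358833e+01,  8.73776034e+01,  3.62986781e-04,
        7.30755287e+01, -8.36653721e+00]), 'joint_velocities': array([-0.00631042,  0.0159841 , -0.04596627,  0.09218339, -0.03038549,
       -0.04410796]), 'joint_efforts': array([-2.91113123e-03, -4.33683407e+01, -2.46009171e+01, -4.39051864e-04,
        7.85099342e-03, -1.88955914e-05]), 'eef_pos': array([ 221.99674676, -475.28481388,  219.1287209 ]), 'tool_rot': array([-1.79911983e+02, -1.32956000e-02,  2.50281599e+01]), 'ft_force': array([-0.66047848, -0.11281446,  0.54563381]), 'torque': array([ 0.02825787,  0.04582449, -0.00286042]), 'grip_force': 0.0, 'gripper_width': 85.29373971724333}
scene campos [1111. -450.  765.]
dock 0.77 [253. 261.] [567.  26.   0.]
dock 0.45 [294. 163.] [383. 349.   0.]
base 0.78 [120. 289.] [ 443. -221.   12.]
base 0.69 [152. 233.] [353. -80.  12.]
base 0.65 [269. 207.] [476. 163.  12.]
base_tail 0.95 [111. 270.] [ 397. -209.   24.]
base_tail 0.87 [281. 191.] [463. 217.  24.]
base_tail 0.75 [154. 245.] [ 400. -105.   24.]
sphere_center 0.69 [149. 214.] [348
[... 470 characters left out ...]
2.]
base 0.88 [375. 194.] [347. -59.  12.]
base 0.69 [313. 262.] [458. 197.  12.]
base_tail 0.94 [314. 205.] [477.  30.  24.]
base_tail 0.85 [360. 160.] [ 385. -195.   24.]
base_tail 0.69 [309. 275.] [459. 245.  24.]
sphere_center 0.87 [380. 176.] [344. -58.  61.]
sphere_center 0.85 [284. 183.] [544.  15.  61.]
sphere_center 0.7 [317. 239.] [454. 190.  61.]
lever_pivot 0.85 [285. 171.] [556. -63.  44.]
lever_grip 0.73 [300. 160.] [ 530. -125.   44.]
nose 0.59 [297. 162.] [ 539. -152.   24.]
cup 0.22 [288. 203.] [538.  -1.   0.]
dome 0.6 [214. 196.] [708.   8.   0.]
pebble 0.65 [238. 167.] [ 690. -137.    0.]
pebble 0.52 [244. 239.] [601. 145.   0.]
wood_ring 0.88 [346. 348.] [389. 363.   0.]
```

View pics/scene0.png

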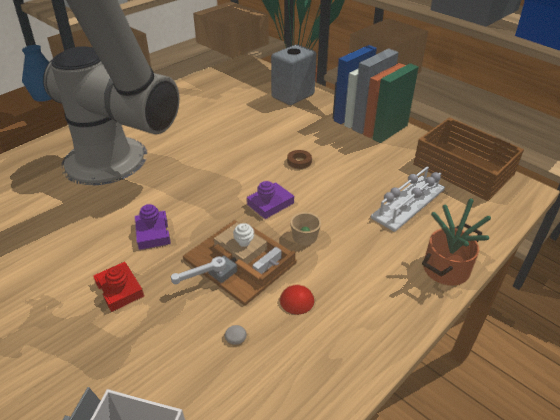

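View pics/side0.png

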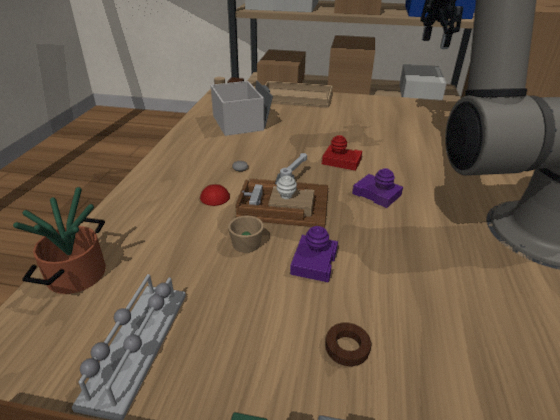

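The white-sphere base sits in the dock at about scene pixel (243,234), or side pixel (287,187). The lever points towards the right-rear at scene (190,272), with its pivot at about (222,265). The purple and red look-alikes stand apart, and the cup, dome and pebble are beyond the dock. Next I move above it for a wrist view.

Emit:
play_rows --pt "0.5 1 0.2" --pt "0.5 1 0.2" --pt "0.5 1 0.2" --pt "0.5 1 0.2" --pt "0.5 1 0.2" --pt "0.5 1 0.2" --pt "0.5 1 0.2" --pt "0.5 1 0.2" --pt "0.5 1 0.2" --pt "0.5 1 0.2" --pt "0.5 1 0.2" --pt "0.5 1 0.2" --pt "0.5 1 0.2" --pt "0.5 1 0.2" --pt "0.5 1 0.2" --pt "0.5 0.5 0.2" --pt "0.5 0.5 0.2" --pt "0.5 0 0" --pt "0.5 0 0" --pt "0 0 0" --spin '[-0.4,-0.4,-0.4,-0.4,-0.4,-0.4,-0.4,-0.4,-0.4,-0.4,-0.4,-0.4,-0.4,-0.4,-0.4,-0.2,0,0,0,0]' --hand 0

```text
time: 3.2
eef_pos: [460.7, -76.4, 304.1]
tool_rot: [180.0, 0.0, 0.2]
ft_force: [-0.3, -0.4, -0.5]
gripper_width: 0.2
grip_force: 0.0
```

```bash
cat > w.py <<'E'
import sys
from h import *
n="wrist"; k=sys.argv[1]
o=robot.get_obs(); print(o['time'],o['eef_pos'].round(1),o['tool_rot'].round(1),o['ft_force'].round(1))
c=cam(n); p,dep=robot.grab_frame(n); cv2.imwrite(f"pics/w{k}.png",p[:,:,::-1]); np.save(f"w{k}.npy",dep)
print("cam",(-c[2].T@c[3]).round())
for l,z in [("dock",0),("base",0),("base_tail",24),("sphere_center",61),("lever_pivot",44),("lever_grip",44),("nose",24),("notch",30)]:
    for r in robot.mark_of(l,n)[:2]:
        print(l,round(r["confidence"],2),np.round(r["position"]),atz(c,r["position"],z).round(0))
E
python3 w.py 1
```

```text
3.2 [460.7 -76.4 304.1] [180.    0.    0.2] [-0.3 -0.4 -0.5]
cam [537. -75. 459.]
dock 0.85 [204.  83.] [567.  29.   0.]
base 0.86 [287. 246.] [343. -77.   0.]
base 0.8 [205. 119.] [523.  31.   0.]
base_tail 0.98 [204. 153.] [480.  29.  24.]
base_tail 0.96 [ 60. 164.] [467. 222.  24.]
sphere_center 0.98 [279. 270.] [336. -67.  61.]
sphere_center 0.94 [402. 184.] [ 450. -215.   61.]
lever_pivot 0.63 [102.  61.] [590. 137.  44.]
lever_pivot 0.57 [262.  92.] [554. -48.  44.]
lever_grip 0.71 [319. 111.] [ 533. -114.   44.]
nose 0.66 [234.  91.] [555. -11.  24.]
notch 0.87 [412. 197.] [ 426. -241.   30.]
notch 0.69 [ 93. 194.] [429. 180.  30.]
```

View pics/w1.png

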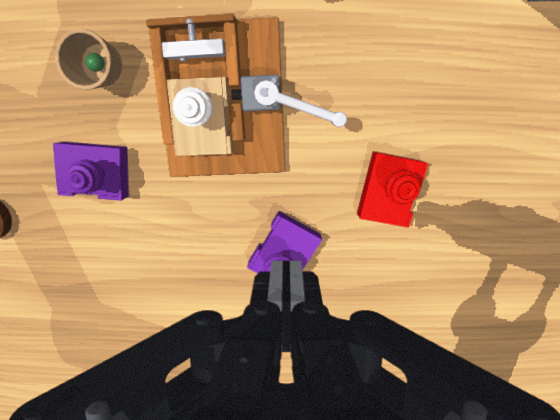

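The wrist view shows the dock's plate corners at about (169,176), (285,171) and (278,17). The base tail edge runs (177,157)–(231,153) and the sphere is at (192,106). The pivot is at (266,92) and the lever tip at (340,120). The end stop bar is at (193,48).

```bash
cat > b.py <<'E'
from h import *
c=cam("wrist")
for n,px,z in [("cBL",(169,176),12),("cBR",(285,171),12),("cTR",(278,17),12),("tailL",(177,157),36),("tailR",(231,153),36),("sph",(191,105),70),("piv",(266,92),51),("tip",(340,120),51),("stopface",(195,56),37)]:
    print(n,atz(c,px,z).round(1))
r=robot.mark_of("sphere_center","wrist")
for q in r: print(q["confidence"],q["position"],atz(c,q["position"],61))
a,b,d=[atz(c,p,12)[:2] for p in [(169,176),(285,171),(278,17)]]
print(np.degrees(np.arctan2(*(a-b)[::-1]))-90, np.degrees(np.arctan2(*(d-b)[::-1])),np.linalg.norm(a-b),np.linalg.norm(d-b))
E
python3 b.py
```

```text
cBL [447.7  81.8  12. ]
cBR [454.6 -73.5  12. ]
cTR [640.1 -64.7  12. ]
tailL [476.4  61.1  36. ]
tailR [481.3  -6.8  36. ]
sph [538.4  29.9  70. ]
piv [552.5 -51.8  51. ]
tip [ 521.9 -137.4   51. ]
stopface [593.4  30.6  37. ]
0.98 [278.9, 269.9] [334.61534445 -66.15921635  61.        ]
0.94 [402.2, 183.7] [ 448.95070624 -214.33629829   61.        ]
0.86 [195.7, 107.1] [536.13697929  27.13258273  61.        ]
0.76 [87.8, 176.6] [456.90410812 165.34849659  61.        ]
2.537004313732197 2.731651906486922 155.53664169496545 185.69119637512114
```

Emit:
play_rows --pt "-0.1 0.69 -1" --pt "-0.1 0.69 -1" --pt "-0.1 0.69 -1" --pt "-0.1 0.69 -1" --pt "-0.1 0.69 -1" --pt "-0.1 0.69 -1" --pt "0 0 -1" --pt "0 0 -1" --pt "0 0 -1" --pt "0 0 -1" --pt "0 0 -0.4" --pt "0 0 -0.3" --pt "0 0 -0.2" --pt "0 0 0" --pt "0 0 0" --spin '[0.2,0.2,0.2,0.05,0,0,0,0,0,0,0,0,0,0,0]'

```text
time: 5.2
eef_pos: [445.1, 27.7, 33.0]
tool_rot: [180.0, -0.1, 2.8]
ft_force: [-0.8, 0.4, 0.1]
gripper_width: 0.2
grip_force: 0.0
```

Emit:
play_rows --pt "0.12 0.006 0" --pt "0.12 0.006 0" --pt "0.12 0.006 0" --pt "0.12 0.006 0" --pt "0.12 0.006 0" --pt "0.04 0.002 0" --pt "0.04 0.002 0" --pt "0.04 0.002 0" --pt "0.04 0.002 0" --pt "0.04 0.002 0" --pt "0.04 0.002 0" --pt "0.04 0.002 0" --pt "0.04 0.002 0" --pt "0.04 0.002 0" --pt "0.04 0.002 0" --pt "0.04 0.002 0" --spin '[0,0,0,0,0,0,0,0,0,0,0,0,0,0,0,0]'

```text
time: 6.8
eef_pos: [470.7, 29.1, 32.3]
tool_rot: [180.0, 0.0, 2.8]
ft_force: [0.5, -0.5, -0.4]
gripper_width: 0.1
grip_force: 0.0
```

Emit:
play_rows --pt "0.04 0.002 0" --pt "0.04 0.002 0" --pt "0.04 0.002 0" --pt "0.04 0.002 0" --pt "0.04 0.002 0" --pt "0.04 0.002 0" --pt "0.04 0.002 0" --pt "0.04 0.002 0" --spin '[0,0,0,0,0,0,0,0]'

```text
time: 7.6
eef_pos: [478.7, 29.5, 32.3]
tool_rot: [180.0, -0.0, 2.8]
ft_force: [0.3, -0.1, 0.7]
gripper_width: -0.3
grip_force: 0.0
```

```bash
python3 w.py 2; python3 - <<'E'
import cv2
a=cv2.imread('pics/w2.png');cv2.imwrite('pics/w2c.png',cv2.resize(a[60:360,100:500],(800,600)))
E
```

```text
7.6 [478.7  29.5  32.3] [180.   -0.    2.8] [ 0.3 -0.1  0.7]
cam [554.  34. 187.]
base 0.94 [ 36. 262.] [457. 186.   0.]
base 0.57 [292. 167.] [523.  29.   0.]
base_tail 0.93 [290. 255.] [481.  28.  24.]
sphere_center 0.84 [297. 153.] [539.  29.  61.]
lever_pivot 0.88 [488. 123.] [554. -50.  44.]
nose 0.76 [379. 118.] [552.  -9.  24.]
nose 0.72 [486. 124.] [553. -61.  24.]
notch 0.96 [361. 184.] [522.  -3.  30.]
notch 0.62 [381. 116.] [553.  -8.  30.]
```

View pics/w2.png

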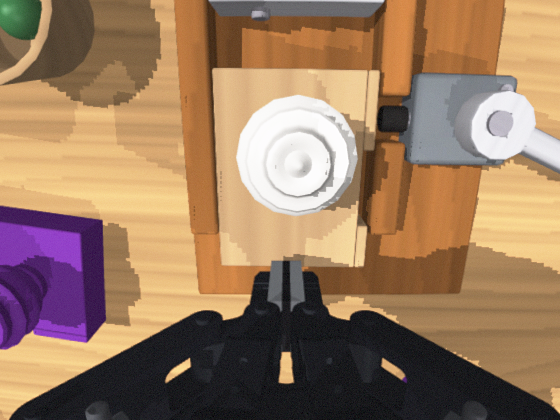

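The fingertips (285,262) are just short of the tail face (row 266). The gap to the stop runs from row 15 to row 69. I keep pushing slowly.

Emit:
play_rows --pt "0.04 0.002 0" --pt "0.04 0.002 0" --pt "0.04 0.002 0" --pt "0.04 0.002 0" --pt "0.04 0.002 0" --pt "0.04 0.002 0" --pt "0.04 0.002 0" --pt "0.04 0.002 0" --spin '[0,0,0,0,0,0,0,0]'

```text
time: 8.85
eef_pos: [486.7, 29.9, 32.3]
tool_rot: [180.0, 0.0, 2.8]
ft_force: [-0.4, -0.1, -0.1]
gripper_width: -0.0
grip_force: 0.0
```

```bash
python3 w.py 3; python3 - <<'E'
import numpy as np
for k in "23":
    d=np.load(f'w{k}.npy'); print(d[60:300:12,250].round(), d[255:300:5,287].round())
E
```

```text
8.85 [486.7  29.9  32.3] [180.    0.    2.8] [-0.4 -0.1 -0.1]
cam [562.  34. 187.]
base 0.96 [292. 183.] [522.  29.   0.]
base 0.74 [ 39. 274.] [456. 186.   0.]
base_tail 0.55 [293. 270.] [481.  27.  24.]
base_tail 0.52 [363. 199.] [521.  -6.  24.]
sphere_center 0.77 [298. 176.] [538.  29.  61.]
sphere_center 0.32 [376. 134.] [555.   1.  61.]
lever_pivot 0.97 [485. 143.] [553. -50.  44.]
nose 0.75 [376. 133.] [553.  -8.  24.]
[160. 140. 141. 142. 143. 115. 115. 110. 110. 111. 113. 124. 158. 157.
 160. 161. 164. 165. 194. 196.] [164. 165. 147. 141. 138. 134. 130. 128. 123.]
[159. 160. 163. 144. 143. 146. 146. 120. 118. 112. 113. 113. 117. 158.
 159. 162. 163. 165. 167. 195.] [163. 165. 148. 143. 139. 135. 131. 127. 124.]
```

View pics/w3.png

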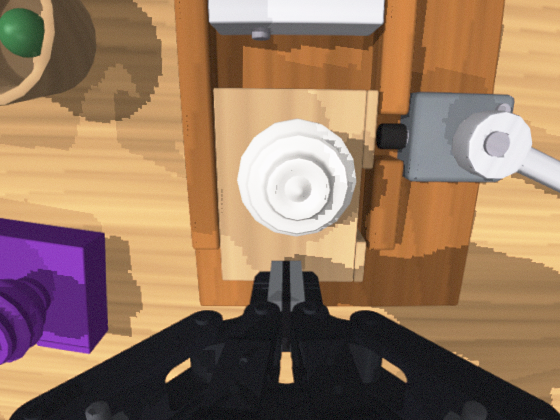

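```bash
python3 - <<'E'
from h import *
c=cam("wrist"); K,D,R,t=c
print(R.round(2).tolist())
d=np.load('w3.npy')
def P(u,v):
    x=cv2.undistortPoints(np.array([[[u,v]]],float),K,D)[0,0]; z=d[v,u]
    return (R.T@(np.array([x[0]*z,x[1]*z,z])-t)).round(0)
for u,v in [(250,230),(240,275),(230,279),(230,290),(230,300),(230,320),(285,258),(281,264),(285,266),(287,270),(281,280),(270,280),(265,290),(285,300),(250,100),(340,250),(350,275)]: print((u,v),P(u,v))
print(proj(c,[[486.7,29.9,32.3],[486.7,29.9,21.3]]))
E
```

```text
[[0.05, -1.0, -0.0], [-0.95, -0.05, 0.3], [-0.3, -0.01, -0.95]]
(250, 230) [507.  49.  37.]
(240, 275) [483.  53.  37.]
(230, 279) [480.  58.  36.]
(230, 290) [461.  62.  13.]
(230, 300) [454.  62.  13.]
(230, 320) [493.  50.  88.]
(285, 258) [493.  32.  36.]
(281, 264) [497.  33.  52.]
(285, 266) [497.  32.  54.]
(287, 270) [497.  31.  58.]
(281, 280) [498.  33.  67.]
(270, 280) [497.  38.  66.]
(265, 290) [493.  39.  67.]
(285, 300) [497.  32.  80.]
(250, 100) [565.  50.  36.]
(340, 250) [498.   5.  36.]
(350, 275) [485.  -1.  36.]
[[287.72237639 266.13747621]
 [287.63402027 256.91669312]]
```

```bash
python3 - <<'E'
from h import *
print(robot.finger_overhang, [a for a in dir(robot) if a[0]!='_'])
m=robot.camera_model("wrist"); T=np.array(m["T_tool_cam"]); print(T.round(3))
K,D=np.array(m["mtx"]),np.array(m["dist"])
for k in "13":
  d=np.load(f'w{k}.npy')
  for v in range(256,310,4):
    x=cv2.undistortPoints(np.array([[[281,v]]],float),K,D)[0,0]; z=d[v,281]
    print(k,v,z.round(), (T@[x[0]*z,x[1]*z,z,1])[:3].round(0))
E
```

```text
11.0 ['IKError', 'camera_model', 'close_job', 'finger_overhang', 'get_obs', 'grab_frame', 'mark_of', 'masks_of']
[[-0.00000e+00 -9.55000e-01 -2.98000e-01  7.58610e+01]
 [ 1.00000e+00  0.00000e+00 -1.00000e-03 -7.85000e-01]
 [ 1.00000e-03 -2.98000e-01  9.55000e-01 -1.54544e+02]
 [ 0.00000e+00  0.00000e+00  0.00000e+00  1.00000e+00]]
1 256 441.0 [-108.   -7.  250.]
1 260 439.0 [-112.   -7.  246.]
1 264 148.0 [ 11.  -3. -20.]
1 268 145.0 [ 11.  -3. -23.]
1 272 142.0 [ 10.  -3. -27.]
1 276 138.0 [ 11.  -3. -30.]
1 280 134.0 [ 11.  -3. -34.]
1 284 131.0 [ 11.  -3. -37.]
1 288 129.0 [ 10.  -3. -40.]
1 292 126.0 [ 11.  -3. -43.]
1 296 122.0 [ 11.  -3. -47.]
1 300 120.0 [ 11.  -3. -49.]
1 304 120.0 [ 10.  -3. -50.]
1 308 121.0 [  8.  -3. -49.]
3 256 164.0 [ 8. -3. -4.]
3 260 165.0 [ 5. -3. -4.]
3 264 148.0 [ 11.  -3. -20.]
3 268 0.0 [  76.   -1. -155.]
3 272 141.0 [ 11.  -3. -27.]
3 276 138.0 [ 11.  -3. -30.]
3 280 134.0 [ 11.  -3. -35.]
3 284 132.0 [ 11.  -3. -37.]
3 288 129.0 [ 11.  -3. -40.]
3 292 126.0 [ 11.  -3. -43.]
3 296 123.0 [ 11.  -3. -46.]
3 300 121.0 [ 11.  -3. -49.]
3 304 120.0 [  9.  -3. -49.]
3 308 119.0 [  9.  -3. -51.]
```

Both the free-air depth and this overlap without force show the fingertips ending about 19 mm behind the reported TCP, so they are hovering above the base. The stated figure is 11 mm ahead. I'll check the gripper's envelope before going lower.

```bash
python3 - <<'E'
from h import *
m=robot.camera_model("wrist"); T=np.array(m["T_tool_cam"])
K,D=np.array(m["mtx"]),np.array(m["dist"])
d=np.load('w1.npy'); v,u=np.mgrid[255:420:2,0:560:2]; z=d[v,u].ravel()
x=cv2.undistortPoints(np.c_[u.ravel(),v.ravel()].astype(float)[:,None],K,D)[:,0]
P=(np.c_[x*z[:,None],z,np.ones_like(z)]@T.T)[(z>0)&(z<250)][:,:3]
for a in range(-140,0,10):
    s=P[(P[:,2]>=a)&(P[:,2]<a+10)]
    if len(s): print(a,len(s),s.min(0).round(),s.max(0).round())
E
```

```text
-110 687 [  11.  -62. -107.] [  21.   60. -100.]
-100 3063 [   3.  -63. -100.] [ 18.  61. -90.]
-90 2700 [ -9. -57. -90.] [ 18.  54. -80.]
-80 1460 [ -9. -49. -80.] [ 18.  46. -70.]
-70 1782 [-11. -41. -70.] [ 14.  39. -60.]
-60 478 [-12. -32. -60.] [ 14.  30. -50.]
-50 261 [-11. -14. -50.] [ 12.  13. -40.]
-40 217 [  6. -15. -40.] [ 11.  13. -30.]
-30 171 [  6. -14. -30.] [ 11.  12. -20.]
-20 37 [  6. -11. -20.] [ 11.  11. -16.]
```

Emit:
play_rows --pt "-0.4 -0.02 0" --pt "-0.4 -0.02 0" --pt "-0.4 -0.02 0" --pt "-0.4 -0.02 0" --pt "0 0 0" --spin '[0,0,0,0,0]'

```text
time: 9.8
eef_pos: [444.7, 28.0, 32.3]
tool_rot: [-180.0, 0.1, 2.8]
ft_force: [0.4, -0.2, -0.6]
gripper_width: -0.1
grip_force: 0.0
```

Emit:
play_rows --pt "0 0 -0.3" --pt "0 0 -0.3" --pt "0 0 -0.2" --pt "0 0 -0.2" --pt "0 0 0" --spin '[0,0,0,0,0]'

```text
time: 10.3
eef_pos: [446.2, 27.9, 6.4]
tool_rot: [-180.0, 0.1, 2.8]
ft_force: [0.2, -0.1, 0.6]
gripper_width: 0.3
grip_force: 0.0
```

Emit:
play_rows --pt "0.1 0.005 0" --pt "0.1 0.005 0" --pt "0.1 0.005 0" --pt "0.1 0.005 0" --pt "0.1 0.005 0" --pt "0.1 0.005 0" --pt "0.1 0.005 0" --pt "0.1 0.005 0" --pt "0.04 0.002 0" --pt "0.04 0.002 0" --pt "0.04 0.002 0" --pt "0.04 0.002 0" --pt "0.04 0.002 0" --pt "0.04 0.002 0" --pt "0.04 0.002 0" --pt "0.04 0.002 0" --spin '[0,0,0,0,0,0,0,0,0,0,0,0,0,0,0,0]'

```text
time: 11.9
eef_pos: [473.0, 29.4, 7.1]
tool_rot: [-180.0, 0.2, 2.8]
ft_force: [-4.7, 0.1, 3.9]
gripper_width: 0.1
grip_force: 2.6
```

Emit:
play_rows --pt "0.04 0.002 0" --pt "0.04 0.002 0" --pt "0.04 0.002 0" --pt "0.04 0.002 0" --pt "0.04 0.002 0" --pt "0.04 0.002 0" --pt "0.04 0.002 0" --pt "0.04 0.002 0" --pt "0.04 0.002 0" --pt "0.04 0.002 0" --pt "0.04 0.002 0" --pt "0.04 0.002 0" --spin '[0,0,0,0,0,0,0,0,0,0,0,0]'

```text
time: 13.1
eef_pos: [485.0, 30.0, 7.1]
tool_rot: [-180.0, 0.2, 2.8]
ft_force: [-4.8, 0.7, 5.5]
gripper_width: -0.1
grip_force: 2.7
```

Emit:
play_rows --pt "0.03 0.0015 0" --pt "0.03 0.0015 0" --pt "0.03 0.0015 0" --pt "0.03 0.0015 0" --pt "0.03 0.0015 0" --spin '[0,0,0,0,0]'

```text
time: 13.6
eef_pos: [488.8, 30.2, 7.2]
tool_rot: [-180.0, 0.2, 2.8]
ft_force: [-4.5, -1.3, 4.0]
gripper_width: -0.1
grip_force: 2.7
```

Emit:
play_rows --pt "0.02 0.001 0" --pt "0.02 0.001 0" --pt "0.02 0.001 0" --pt "0.02 0.001 0" --spin '[0,0,0,0]'

```text
time: 14.0
eef_pos: [490.7, 30.3, 7.2]
tool_rot: [-180.0, 0.2, 2.8]
ft_force: [-5.1, -0.9, 6.1]
gripper_width: -0.0
grip_force: 2.9
```

Emit:
play_rows --pt "0.02 0.001 0" --pt "0.02 0.001 0" --pt "0.02 0.001 0" --spin '[0,0,0]'

```text
time: 14.3
eef_pos: [492.0, 30.4, 7.1]
tool_rot: [-180.0, 0.2, 2.8]
ft_force: [-5.7, -0.3, 5.5]
gripper_width: 0.2
grip_force: 3.1
```

Emit:
play_rows --pt "0.02 0.001 0" --pt "0.02 0.001 0" --pt "0.02 0.001 0" --spin '[0,0,0]'

```text
time: 14.6
eef_pos: [493.4, 30.5, 7.1]
tool_rot: [-180.0, 0.2, 2.8]
ft_force: [-7.2, -0.4, 5.1]
gripper_width: -0.1
grip_force: 3.2
```

Emit:
play_rows --pt "0.02 0.001 0" --pt "0.02 0.001 0" --spin '[0,0]'

```text
time: 14.8
eef_pos: [494.4, 30.5, 7.1]
tool_rot: [-180.0, 0.2, 2.8]
ft_force: [-6.9, -1.1, 5.0]
gripper_width: 0.4
grip_force: 3.3
```

Emit:
play_rows --pt "0.02 0.001 0" --pt "0.02 0.001 0" --spin '[0,0]'

```text
time: 15.0
eef_pos: [494.5, 30.5, 7.1]
tool_rot: [-180.0, 0.3, 2.8]
ft_force: [-9.7, -1.8, 7.5]
gripper_width: -0.2
grip_force: 4.9
```

Emit:
play_rows --pt "0.02 0.001 0" --pt "0.01 0 0" --pt "0 0 0" --spin '[0,0,0]'

```text
time: 15.3
eef_pos: [494.5, 30.5, 7.0]
tool_rot: [-180.0, 0.4, 2.8]
ft_force: [-11.7, -0.8, 9.4]
gripper_width: -0.2
grip_force: 5.7
```

Emit:
play_rows --pt "0.02 0.001 0" --pt "0.01 0 0" --pt "0 0 0" --pt "0 0 0" --spin '[0,0,0,0]'

```text
time: 15.7
eef_pos: [494.5, 30.5, 6.9]
tool_rot: [-180.0, 0.5, 2.9]
ft_force: [-13.4, -1.7, 10.7]
gripper_width: 0.2
grip_force: 6.7
```

The base is at the stop: x stays at 494.5 while the force rises to about 13 N. I retract and go to the lever's open side.

Emit:
play_rows --pt "-0.1 0 0" --pt "-0.4 0 0" --pt "-0.4 0 0" --pt "-0.4 0 0" --pt "0 0 0.8" --pt "0 0 1" --pt "0 0 1" --pt "0 0 0.9" --pt "0.13 -0.9 0" --pt "0.13 -0.9 0" --pt "0.13 -0.9 0" --pt "0.13 -0.9 0" --pt "0.13 -0.9 0" --pt "0.13 -0.9 0" --pt "0 0 0" --pt "0 0 0" --spin '[0,0,0,0,0,0,0,0,0,0,0,0,0,0,0,0]'

```text
time: 17.3
eef_pos: [485.2, -104.4, 99.6]
tool_rot: [-180.0, 0.0, 2.8]
ft_force: [0.3, 0.1, -0.2]
gripper_width: 0.4
grip_force: 0.0
```

```bash
python3 w.py 4; python3 - <<'E'
from h import *
c=cam("wrist")
O=np.array([564.7,31.9]);a=np.radians(2.65);R=np.array([[np.cos(a),-np.sin(a)],[np.sin(a),np.cos(a)]])
for q in robot.masks_of("cam_lever","wrist")[:2]:
    v,u=np.nonzero(q["region"]); print(q["confidence"],len(u))
    p=np.array([atz(c,(x,y),51)[:2] for x,y in zip(u[::7],v[::7])])
    b=np.array([553,-51.]); r=np.linalg.norm(p-b,axis=1); s=p[(r>35)&(r<80)]-b
    if len(s): print(np.degrees(np.arctan2(s[:,1],s[:,0])).mean(), r.max())
print(robot.get_obs()['q'].round(0))
E
```

```text
17.3 [ 485.2 -104.4   99.6] [-180.     0.     2.8] [ 0.3  0.1 -0.2]
cam [ 561. -100.  254.]
base 0.84 [419. 275.] [ 434. -217.    0.]
base 0.7 [100. 117.] [550.  37.   0.]
base_tail 0.93 [407. 327.] [ 398. -205.   24.]
base_tail 0.81 [ 98. 182.] [506.  30.  24.]
sphere_center 0.88 [449. 293.] [ 452. -212.   61.]
sphere_center 0.66 [53. 97.] [562.  30.  61.]
lever_pivot 0.86 [201. 115.] [554. -49.  44.]
lever_grip 0.87 [310. 157.] [ 533. -116.   44.]
nose 0.81 [151. 114.] [553. -11.  24.]
notch 0.55 [139. 125.] [546.  -5.  30.]
0.74 4733
-107.17796661868461 98.27147780149481
[-21.  24. 101.  -0.  54.  66.]
```

View pics/w4.png

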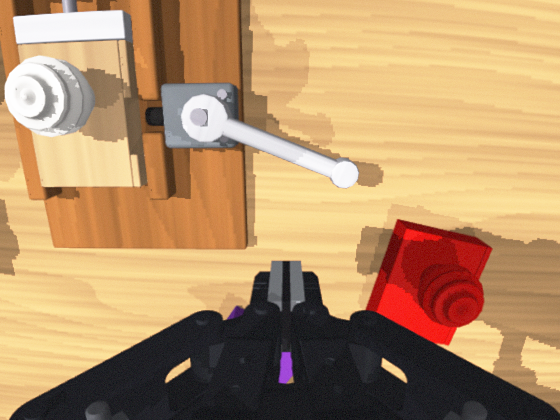

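The base is against the stop (stop bar at row 25, base front at row 42). The lever runs from (203,117) to (345,174), and the nose at (155,116) faces the notch area. I plan the sweep now.

```bash
python3 - <<'E'
import numpy as np
b=np.array([553.5,-50.5]); a=np.radians(2.8)
def C(th,r=72):
    t=np.radians(th); e=np.array([np.cos(t),np.sin(t)]); n=np.array([-e[1],e[0]])
    m=np.array([np.cos(a)*n[0]+np.sin(a)*n[1],-np.sin(a)*n[0]+np.cos(a)*n[1]])
    return b+r*e-n*(5.5+11*abs(m[0])+12*abs(m[1]))
p=None
for th in range(-108,1,6):
    q=C(th); print(th,q.round(0), None if p is None else ((q-p)/25/3).round(2)); p=q
E
```

```text
-108 [ 512. -113.] None
-102 [ 520. -117.] [ 0.1  -0.06]
-96 [ 528. -120.] [ 0.11 -0.04]
-90 [ 536. -122.] [ 0.11 -0.03]
-84 [ 544. -124.] [ 0.1  -0.02]
-78 [ 551. -125.] [ 0.09 -0.01]
-72 [ 557. -125.] [ 0.09 -0.  ]
-66 [ 564. -124.] [0.09 0.01]
-60 [ 572. -123.] [0.09 0.02]
-54 [ 579. -121.] [0.09 0.03]
-48 [ 586. -118.] [0.09 0.04]
-42 [ 592. -115.] [0.09 0.05]
-36 [ 599. -110.] [0.09 0.06]
-30 [ 605. -105.] [0.08 0.07]
-24 [611. -99.] [0.07 0.08]
-18 [616. -92.] [0.07 0.09]
-12 [620. -85.] [0.06 0.1 ]
-6 [623. -77.] [0.04 0.11]
0 [626. -69.] [0.03 0.11]
```

Emit:
play_rows --pt "0 0 -1" --pt "0 0 -1" --pt "0 0 -0.8" --pt "0 0 -0.4" --pt "0 0 -0.3" --pt "0 0 0" --spin '[0,0,0,0,0,0]'

```text
time: 18.4
eef_pos: [485.7, -104.4, 11.9]
tool_rot: [-180.0, 0.0, 2.8]
ft_force: [-0.2, 1.1, 0.1]
gripper_width: -0.3
grip_force: 0.0
```

Emit:
play_rows --pt "0.18 -0.06 0" --pt "0.18 -0.06 0" --pt "0.18 -0.06 0" --pt "0.18 -0.06 0" --pt "0.18 -0.06 0" --pt "0.18 -0.06 0" --pt "0.1 -0.06 0" --pt "0.1 -0.06 0" --pt "0.1 -0.06 0" --pt "0.11 -0.04 0" --pt "0.11 -0.04 0" --pt "0.11 -0.04 0" --pt "0.11 -0.03 0" --pt "0.11 -0.03 0" --pt "0.11 -0.03 0" --spin '[0,0,0,0,0,0,0,0,0,0,0,0,0,0,0]'

```text
time: 19.9
eef_pos: [537.1, -123.3, 12.3]
tool_rot: [180.0, 0.0, 2.8]
ft_force: [-0.6, 1.7, -0.0]
gripper_width: 0.3
grip_force: 0.6
```

Emit:
play_rows --pt "0.1 -0.02 0" --pt "0.1 -0.02 0" --pt "0.1 -0.02 0" --pt "0.09 -0.01 0" --pt "0.09 -0.01 0" --pt "0.09 -0.01 0" --pt "0.09 0 0" --pt "0.09 0 0" --pt "0.09 0 0" --pt "0.09 0.01 0" --pt "0.09 0.01 0" --pt "0.09 0.01 0" --spin '[0,0,0,0,0,0,0,0,0,0,0,0]'

```text
time: 21.1
eef_pos: [564.2, -124.6, 12.2]
tool_rot: [-180.0, 0.1, 2.8]
ft_force: [-4.5, 0.8, 1.1]
gripper_width: -0.0
grip_force: 1.9
```

Contact, and the force is rising as expected. I continue to about -42°.

Emit:
play_rows --pt "0.09 0.02 0" --pt "0.09 0.02 0" --pt "0.09 0.02 0" --pt "0.09 0.03 0" --pt "0.09 0.03 0" --pt "0.09 0.03 0" --pt "0.09 0.04 0" --pt "0.09 0.04 0" --pt "0.09 0.04 0" --spin '[0,0,0,0,0,0,0,0,0]'

```text
time: 22.0
eef_pos: [582.9, -117.8, 11.8]
tool_rot: [-180.0, 0.3, 2.9]
ft_force: [-10.1, -0.3, 2.8]
gripper_width: -0.1
grip_force: 3.8
```

Emit:
play_rows --pt "0.09 0.05 0" --pt "0.09 0.05 0" --pt "0.09 0.05 0" --pt "0.08 0.07 0" --pt "0.08 0.07 0" --pt "0.08 0.07 0" --spin '[0,0,0,0,0,0]'

```text
time: 22.6
eef_pos: [594.9, -109.6, 11.6]
tool_rot: [180.0, 0.4, 2.9]
ft_force: [-12.7, -3.4, 2.7]
gripper_width: -0.0
grip_force: 5.8
```

Emit:
play_rows --pt "0.08 0.08 0" --pt "0.08 0.08 0" --pt "0.08 0.08 0" --pt "0.07 0.09 0" --pt "0.07 0.09 0" --pt "0.07 0.09 0" --spin '[0,0,0,0,0,0]'

```text
time: 23.2
eef_pos: [606.7, -97.4, 11.7]
tool_rot: [180.0, 0.3, 2.8]
ft_force: [-9.0, -4.9, 1.4]
gripper_width: 0.1
grip_force: 3.9
```

Emit:
play_rows --pt "0.07 0.09 0" --pt "0.07 0.09 0" --pt "0.07 0.09 0" --pt "0.06 0.1 0" --pt "0.06 0.1 0" --pt "0.06 0.1 0" --spin '[0,0,0,0,0,0]'

```text
time: 23.8
eef_pos: [619.3, -81.7, 12.5]
tool_rot: [180.0, -0.1, 2.8]
ft_force: [-0.5, 0.2, -0.3]
gripper_width: -0.0
grip_force: 0.0
```

Force is gone, so it has likely snapped shut. I back away and check.

Emit:
play_rows --pt "0 -0.6 0" --pt "0 -0.6 0" --pt "0 0 1" --pt "0 0 1" --pt "0 0 1" --pt "-0.6 0.2 1" --pt "-0.8 0.2 1" --pt "-0.8 0 0.5" --pt "-0.8 0 0" --pt "0 0 0" --pt "0 0 0" --spin '[0,0,0,0,0,0,0,0,0,0,0]'

```text
time: 24.9
eef_pos: [544.0, -103.2, 150.2]
tool_rot: [180.0, -0.1, 2.7]
ft_force: [0.8, -0.6, -0.2]
gripper_width: -0.2
grip_force: 0.0
```

```bash
python3 w.py 5
```

```text
24.9 [ 544.  -103.2  150.2] [ 1.8e+02 -1.0e-01  2.7e+00] [ 0.8 -0.6 -0.2]
cam [620. -99. 305.]
base 0.66 [  4. 266.] [454. 187.   0.]
base 0.64 [392. 302.] [ 435. -217.    0.]
base_tail 0.82 [135. 238.] [503.  31.  24.]
base_tail 0.81 [271. 346.] [394. -95.  24.]
sphere_center 0.86 [105. 183.] [561.  33.  61.]
sphere_center 0.59 [410. 322.] [ 453. -211.   61.]
lever_pivot 0.62 [218. 190.] [556. -48.  44.]
lever_pivot 0.52 [137. 183.] [558.  16.  44.]
lever_grip 0.77 [220. 102.] [621. -50.  44.]
lever_grip 0.47 [138. 237.] [513.  19.  44.]
nose 0.51 [162. 182.] [555.   3.  24.]
notch 0.9 [425. 318.] [ 437. -239.   30.]
notch 0.66 [168. 191.] [549.  -4.  30.]
```

View pics/w5.png

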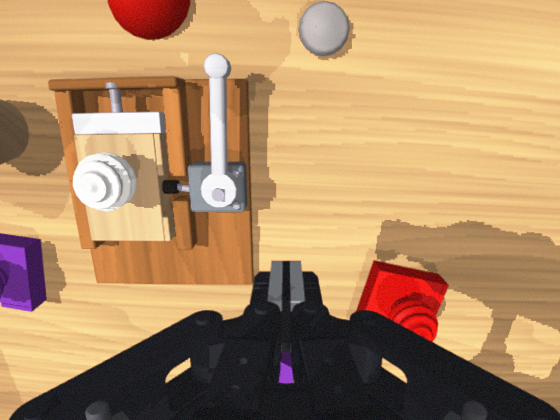

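The lever lies along the dock axis, from pivot (218,188) to tip (216,65). The nose is out into the notch at (170,187), and the base is flush at the stop bar (row 133). The dome and pebble are untouched and the robot is clear, so I hand in.

```bash
python3 -c "
from cell import robot
print(robot.close_job())"
```

```text
the job is handed in; nothing more can be done
None
```

The job is handed in. The base is pushed fully home against the end stop (about 13 N push). The cam lever has snapped shut and stayed closed after I backed the robot away. The highest force I read was about 17 N, and nothing else on the shelf was touched.

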